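# Wedge the lino block tight on the carving board

## Robot

A 6-joint arm with a two-finger parallel gripper is mounted at the origin on the work surface. World frame = base frame: x ahead of the robot, y to its left, z up, the work surface at z = 0. Lengths are in mm, angles in rad, forces in N, time in s.
With the tool pointing down it reaches from about 350 to 775 mm from the base axis. Payload 7.3 kg.
Tool frame: the origin (TCP) lies at the very end of the fingers, on their centre line; the grasp point (between the pads) lies bot.grip_point_offset behind it (bot.grip_point_offset is the distance from the TCP to the grasp point, in mm); z points along the fingers, y is the line along which they close (so a half turn about z gives the same grasp; the last joint's range is limited). The gripper opens to 92 mm and grips with 3 to 60 N. Pads are 19 mm wide; open, the fingers measure 130 mm over their backs; the gripper's body (75 mm by 190 mm) begins 47 mm behind the grasp point.
Start: joints at [-1.377, 0.342, 1.524, -0, 1.275, -0.146], TCP at [175.005, -494.995, 206.341] pointing down, gripper open.
Joint ranges: [-2.53, 2.53], [-0.77, 2.02], [0.04, 2.7], [-1, 4.14], [0.28, 2.66], [-3.11, 3.11]. Speed limits (rad/s): [2.57, 2.57, 3.14, 3.14, 3.14, 3.14].

## Interface

Orientations are given as [roll, pitch, yaw] about the fixed x, y, z axes, in that order (R = Rz(yaw) Ry(pitch) Rx(roll)).
In Python, from plant import bot gives the robot as it stands. The module is installed in compiled form; this text tells all that it offers.
- The arm moves only by the tool carry_out, never from a script. Its argument "plan" is a list of rows, each an object of numbers: "tx", "ty", "tz": the shift along the world's x, y, z in mm; "rx", "ry", "rz": the turn, a rotation vector about the world's x, y, z in rad. A call has 1 to 12 rows; each row shifts and turns the commanded pose from where the row before left it; what a row does not reach is not made up. A row lasts 1/10 s, in which the tool goes at most 50 mm and 8.59 degrees, less where a joint would pass 70% of its speed; a pose out of reach is approached as far as the arm can. A call with a gripper value outside its range is refused whole. "gripper" is the closure, from 0 (fully open) to 1 (shut), set as the call begins (left out, the last holds). The fingers move at their own pace and stop on an object; the grip force is fixed at half the most. Time passes only in rows, so rows that do not move let the fingers close. It gives the time, the measured TCP pose, the force, the opening and the grip force at its end, in the units of the state.
- bot.get_obs(): the state, without advancing time (a new reading comes with each control period).
- bot.capture(name): name is "scene" or "top" or "wrist"; returns the picture (400x640x3 uint8, red, green, blue); there is no depth.
- bot.camera_model(name): a dict with "camera_matrix" (3x3 intrinsics, pixels), "dist" ([k1, k2, p1, p2, k3] as OpenCV has them; the pictures are not rectified), "R" (3x3) and "t" (3): a world point X has camera coordinates R X + t. Camera axes: x right, y down, z forward; pixel columns grow to the right and rows downward; lengths in mm; the calibration is good to about 2 mm. A picture is of the moment at which its call begins: read the wrist's pose just before it. camera_model takes no time and is no camera call; for the wrist camera it gives the pose at the moment of the call.
- bot.close_job(): hands the job in; it is judged then, once.
The state is a dict: "time": time; "joint_positions": joint angles; "dq": joint speeds; "tau": joint torques, N m; "tool_pos": TCP position; "tcp_rot": TCP orientation; "contact_force": force on the tool from outside, world axes, zero at the start; "moment": the same for the moment, N m; "grip_width": finger opening in mm; "finger_force": force on a finger pad.
Only numpy, scipy, OpenCV 4.12 (cv2) and the standard library are available. Lean on these libraries where they do the work, as an engineer would, in place of code of your own. Each camera call takes 0.05 s, during which the arm holds its last target. There are 200 camera calls.

## Task

The lino block lies loose on the sloping carving board. Pick up the mallet and tap the wedge's red end with it, square on and along the slope, driving the wedge down between the block and the slanted cleat until it stops advancing and holds the block tight against the side fence: at least three taps, drawing the mallet clear after each. Touch the wedge with nothing but the mallet and do not hit the block; then lay the mallet flat on the bench, clear of the board, and leave the brayer, jar and ink tin where they are.

Things in the scene. Friction and masses are not known exactly. Their poses are not given: they have to be found in the camera images.
- board: Sloping plywood carving board on a dark stand, fixed to the bench. Origin: middle of its lower (near) edge, on the top face, 40 mm above the bench. x runs up the slope, 28 degrees above level; y level to the left; z square out of the panel. Panel x -10 to 208, y -130 to 130, 15 mm thick. A wooden toe stop crosses it at x 8 to 28, 16 mm high.
- cleat (a point): Mid-length of the inner face, at the top, of the slanted wooden cleat fixed on the board's right half (165 x 25 x 26 mm high). Axes as the board's. The face runs from board y -57 at x 45 to y -83 at x 200 mm (1 in 6), so that the channel between block and cleat narrows down the slope.
- side_fence: Straight wooden fence fixed along the left of the board, 178 x 22 x 18 mm high; origin in the middle of its underside, axes as the board's. Its face towards the block is at board y 105 mm.
- block: Loose dark grey-green lino block with a pale leaf cut in it, 160 (up the slope) x 140 x 23 mm, about 0.4 kg. Origin at the centre of its underside, axes as the board's. It rests on the toe stop (origin at board x 108 mm), 0.5 to 4 mm short of the side fence at the start; against the fence its origin is at board y 35. The wedge pushes it there.
- wedge: Loose pale beech wedge in the channel right of the block, 170 mm long, 26 high, 24 wide at the lower end, 51 at the upper, 0.14 kg. Origin: mid-length, underside, on its straight left face; x up the slope, y left. Origin at board x about 176 at the start, at x 138 to 142 when tight. Slides at 1 to 10 N until it grips.
- wedge_butt (a point): Centre of the wedge's red-painted upper end face (50 wide, 26 high), the face to strike, along -x of this frame; axes as the wedge's. It is about 53 mm beyond the panel's upper edge at the start, about 12 to 18 mm at the end, with free air below. Tight: a tap of about 20 N moves it no more than 1 or 2 mm. It stays put when the mallet leaves it.
- mallet: Mallet lying flat on the bench, 0.3 kg: head along the mallet's y, a cylinder 40 mm in diameter and 76 long, steel with a slightly crowned orange plastic face at each end; wooden handle along x with a 40 mm knob at its end. Origin on the bench under the grip point; the head is on the +x side.
- mallet_grip (a point): Where to grip, on the axis of the mallet's handle, 62 mm from the head's axis, 20 mm above the bench as it lies. The handle is 22 mm wide (y) and 24 mm high (z), with nearly flat sides; its knobbed end is 140 mm behind this point. Axes: x towards the head, y along the head, z up.
- mallet_head (a point): Centre of the mallet's head, 20 mm above the bench as it lies; the two striking faces are 38 mm to either side along y. Axes as for the grip.
- brayer: Ink roller with black rubber roller (40 mm diameter, 100 mm long) and dark wooden handle, 215 mm long, lying on the bench; origin on the bench near its middle. Bystander.
- jar: Closed green glass jar, 72 mm diameter, 100 mm high, standing; origin under its centre. Bystander.
- ink_tin: Blue ink tin with aluminium lid, 87 mm diameter, 58 mm high, standing; origin under its centre. Bystander.
Not all that is in view belongs to the job. Leave any black look-alike of the wedge alone.

How it is judged (in metres and radians):
On the way, in this order (a step that is already met when the one before it is completed fails the run):
1. first tap: the mallet, square to the wedge within 0.2 rad, moves the wedge on by over 2 mm ((contact force between mallet and wedge above 0.5 N or distance between mallet_head and wedge_butt below 0.042 m) and angle between the y axis of mallet and the x axis of board, either way round below 0.2 rad and distance of wedge_butt from where it was at the start of the episode above 0.002 m).
2. mallet drawn clear of the wedge by over 10 mm (distance between mallet_head and wedge_butt above 0.048 m and contact force between mallet and wedge below 0.1 N).
3. second square tap, wedge over 5 mm on from its start ((contact force between mallet and wedge above 0.5 N or distance between mallet_head and wedge_butt below 0.042 m) and angle between the y axis of mallet and the x axis of board, either way round below 0.2 rad and distance of wedge_butt from where it was at the start of the episode above 0.005 m).
4. mallet drawn clear of the wedge by over 10 mm (all of step 2).
5. a further square tap that finds the block pressed to the side fence by over 10 N ((contact force between mallet and wedge above 0.5 N or distance between mallet_head and wedge_butt below 0.042 m) and angle between the y axis of mallet and the x axis of board, either way round below 0.2 rad and contact force between side_fence and block above 10 N).
At the end, for the whole second after the job is handed in: The wedge lies at rest in its channel (within 8 mm of the panel, 0.1 rad of the slope) and keeps the block flat, on the toe stop (4 mm) and pressed against the side fence with over 10 N; the mallet lies flat and still on the bench (grip and head under 32 mm high), not touching the board (contact force between side_fence and block above 10 N and x of block in the frame of board between 0.104 and 0.112 m and z of block in the frame of board below 0.004 m and z of wedge in the frame of board below 0.008 m and angle between the x axis of wedge and the x axis of board, either way round below 0.1 rad and linear speed of wedge below 0.01 m/s and height (world z) of each of mallet_grip, mallet_head below 0.032 m and linear speed of mallet below 0.02 m/s and contact force between mallet and board below 0.1 N).
It fails at once if the hand or fingers push the wedge (over 1 N) (contact force between any of the fingers, the arm and wedge above 1 N).
It fails at once if the mallet hits the block (over 2 N) (contact force between mallet and block above 2 N).
It fails at once if brayer, jar or ink tin shifted by over 40 mm (distance of any of brayer, jar, ink_tin from where it was at the start of the episode above 0.04 m).
It also fails if it takes over 56 s, if anything falls off the work surface, if the arm or the gripper's body presses on something with over 40 N, if the wrist force passes 120 N, or if a joint passes its speed limit or range.

## Working session

There is one attempt and no reset: what is moved stays moved. The work goes in short steps, Python scripts to look and compute and a tool call to move; the robot and the scene stay as the last step left them, time stands still between calls to the robot, and variables do not carry over. Pictures are saved under pics/ and viewed, at most 11 in all, crops included, and the job is handed in when it is done.

Besides the shell and the picture viewer there is one more tool, called as a command line: name --argument value ..., lists and objects as JSON in quotes. carry_out: Moves the arm, as the interface text tells. Its arguments: {"type":"object","properties":{"plan":{"type":"array"},"gripper":{"type":"number"}},"required":["plan"]}

```bash
mkdir -p pics; python3 - <<'E'
from plant import bot
import cv2,numpy as np
o=bot.get_obs()
print({k:np.round(v,3) for k,v in o.items()},bot.grip_point_offset)
for n in ("scene","top"):
    im=bot.capture(n);cv2.imwrite(f"pics/{n}.png",im[:,:,::-1])
    m=bot.camera_model(n);print(n,np.round(m["camera_matrix"],1).tolist(),np.round(m["dist"],3),np.round(m["R"],3).tolist(),np.round(m["t"],1), np.round(-np.array(m["R"]).T@m["t"]))
E
```

```text
{'time': np.float64(0.0), 'joint_positions': array([-1.377,  0.343,  1.525,  0.   ,  1.275, -0.146]), 'dq': array([ 0.   , -0.001, -0.001, -0.001,  0.001, -0.   ]), 'tau': array([  0.   , -43.123, -24.422,   0.072,   0.056,  -0.   ]), 'tool_pos': array([ 174.933, -494.537,  205.665]), 'tcp_rot': array([-3.14, -0.  ,  0.34]), 'contact_force': array([-0.334, -0.159,  0.433]), 'moment': array([-0.083,  0.01 , -0.041]), 'finger_force': np.float64(0.0), 'grip_width': np.float64(91.796)} 18.8
scene [[421.0, 0.0, 319.3], [0.0, 421.0, 196.1], [0.0, 0.0, 1.0]] [-0.07  0.    0.    0.    0.  ] [[0.333, 0.943, -0.009], [0.727, -0.263, -0.635], [-0.601, 0.205, -0.773]] [-182.7 -326.3 1637.9] [1282. -249. 1057.]
top [[455.3, 0.0, 310.6], [0.0, 455.3, 200.4], [0.0, 0.0, 1.0]] [-0.085  0.     0.     0.     0.   ] [[0.007, -1.0, -0.012], [-0.987, -0.005, -0.162], [0.162, 0.013, -0.987]] [ -12.8  571.6 1166.9] [ 375.  -25. 1244.]
```

View pics/scene.png

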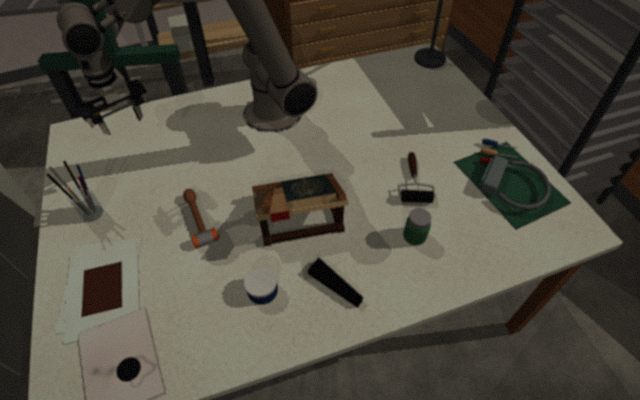

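View pics/top.png

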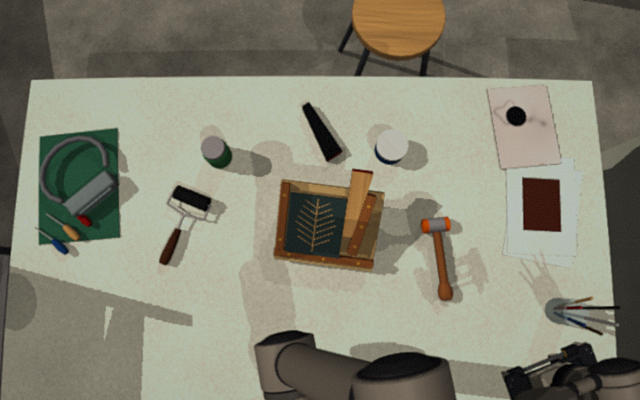

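The top view shows the mallet head at about (436,225) with its knob at (446,297). The board spans about (275–385, 180–268), and the wedge's red end is at about (362,171). Next I'll enlarge this region to pick corners.

```bash
python3 - <<'E'
import cv2
im=cv2.imread("pics/top.png")[155:310,265:465]
cv2.imwrite("pics/topz.png",cv2.resize(cv2.convertScaleAbs(im,alpha=1.5),None,fx=3.8,fy=3.8,interpolation=cv2.INTER_CUBIC))
im=cv2.imread("pics/scene.png")[165:255,170:360]
cv2.imwrite("pics/scz.png",cv2.resize(cv2.convertScaleAbs(im,alpha=1.8),None,fx=4,fy=4,interpolation=cv2.INTER_CUBIC))
E
```

```text
(no output)
```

View pics/topz.png

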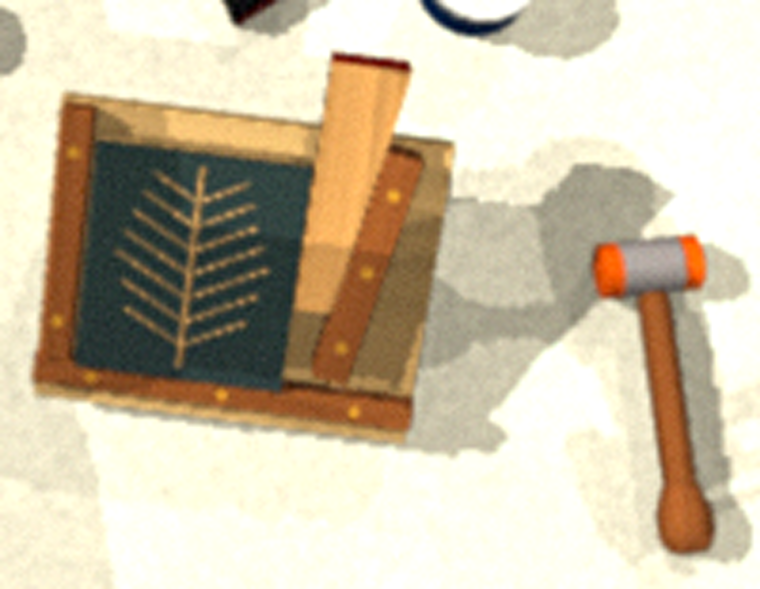

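View pics/scz.png

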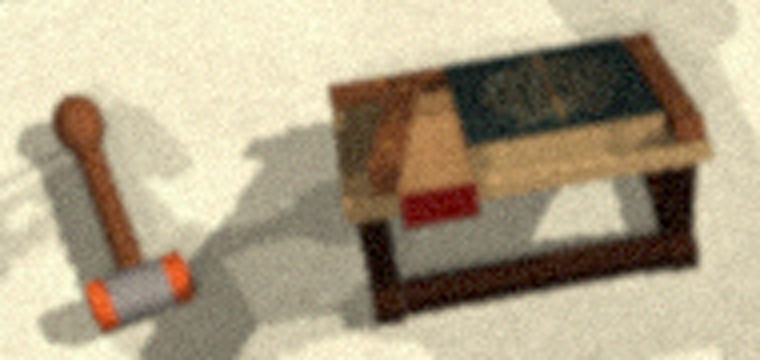

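Zoomed top view: panel corners at (67,93), (453,143), (36,395) and (405,440). The butt's top edge runs (333,54)–(410,66). The mallet's head ends are at (596,270) and (705,262), and the knob is at (686,520). In the scene zoom the butt is the red quad at (402..478, 185..225). I'll cast rays onto the known heights.

```bash
cat > h.py <<'E'
import numpy as np, cv2
from plant import bot
def ray(m,uv):
    p=cv2.undistortPoints(np.array([[uv]],float),np.array(m["camera_matrix"]),np.array(m["dist"]))[0,0]
    R=np.array(m["R"]);return -R.T@np.array(m["t"]),R.T@np.array([p[0],p[1],1])
def onz(m,uv,z):
    c,d=ray(m,uv);return c+d*(z-c[2])/d[2]
def proj(m,P):
    return cv2.projectPoints(np.array(P,float).reshape(-1,3),cv2.Rodrigues(np.array(m["R"]))[0],np.array(m["t"],float),np.array(m["camera_matrix"]),np.array(m["dist"]))[0].reshape(-1,2)
E
python3 - <<'E'
from h import *
t=bot.camera_model("top");s=bot.camera_model("scene")
Z=lambda a:(265+(a[0]-1.4)/3.8,155+(a[1]-1.4)/3.8)
S=lambda a:(170+(a[0]-1.5)/4,165+(a[1]-1.5)/4)
for n,a,z in [("UL",(67,93),137.6),("UR",(453,143),137.6),("LL",(36,395),35.3),("LR",(405,440),35.3),("hL",(596,270),20),("hR",(705,262),20),("knob",(686,520),20),("hand",(655,310),25),("bl",(333,54),185),("br",(410,66),185)]:
    print(n,np.round(onz(t,Z(a),z),1))
for n,a,z in [("UL",(712,150),137.6),("UR",(346,215),137.6),("bl",(475,183),185),("br",(404,197),185),("knob",(78,120),20),("hL",(177,275),20),("hR",(100,306),20)]: print("s",n,np.round(onz(s,S(a),z),1))
E
```

```text
UL [610.1  60.4 137.6]
UR [ 578.1 -191.2  137.6]
LL [417.3  86.3  35.3]
LR [ 387.9 -169.7   35.3]
hL [ 508.3 -309.3   20. ]
hR [ 514.3 -388.    20. ]
knob [ 332.8 -368.1   20. ]
hand [ 479.5 -349.4   25. ]
bl [ 625.8 -109.8  185. ]
br [ 618.4 -158.   185. ]
s UL [614.7  61.9 137.6]
s UR [ 582.8 -192.8  137.6]
s bl [ 622.2 -109.8  185. ]
s br [ 617.5 -156.6  185. ]
s knob [ 327.1 -367.6   20. ]
s hL [ 504.7 -319.    20. ]
s hR [ 513.  -378.4   20. ]
```

carry_out --plan '[{"tx": 27.4, "ty": 14, "tz": -8.6, "rz": -0.0235}, {"tx": 27.4, "ty": 14, "tz": -8.6, "rz": -0.0235}, {"tx": 27.4, "ty": 14, "tz": -8.6, "rz": -0.0235}, {"tx": 27.4, "ty": 14, "tz": -8.6, "rz": -0.0235}, {"tx": 27.4, "ty": 14, "tz": -8.6, "rz": -0.0235}, {"tx": 27.4, "ty": 14, "tz": -8.6, "rz": -0.0235}, {"tx": 27.4, "ty": 14, "tz": -8.6, "rz": -0.0235}, {"tx": 27.4, "ty": 14, "tz": -8.6, "rz": -0.0235}, {"tx": 27.4, "ty": 14, "tz": -8.6, "rz": -0.0235}, {"tx": 27.4, "ty": 14, "tz": -8.6, "rz": -0.0235}, {}, {}]' --gripper 0

```text
invalid input at $.plan[0]: expected keys tx, ty, tz, rx, ry, rz
```

```bash
python3 - <<'E'
from h import *
m=bot.camera_model("wrist");im=bot.capture("wrist");cv2.imwrite("pics/w1.png",im[:,:,::-1])
hsv=cv2.cvtColor(im,cv2.COLOR_RGB2HSV)
mask=((hsv[...,0]<14)&(hsv[...,1]>210)&(hsv[...,2]>150)).astype(np.uint8)
n,_,st,ce=cv2.connectedComponentsWithStats(mask)
for i in range(1,n):
    if st[i,4]>100: print(st[i],ce[i].round(1),onz(m,ce[i],20).round(1))
print(proj(m,[[449,-355,20],[511,-348.6,20],[433,-285,20]]).round(),bot.get_obs()["tool_pos"])
E
```

```text
[[ 277. -141.]
 [ 290. -228.]
 [ 200. -152.]] [ 174.93370728 -494.66665541  205.79675606]
```

View pics/w1.png

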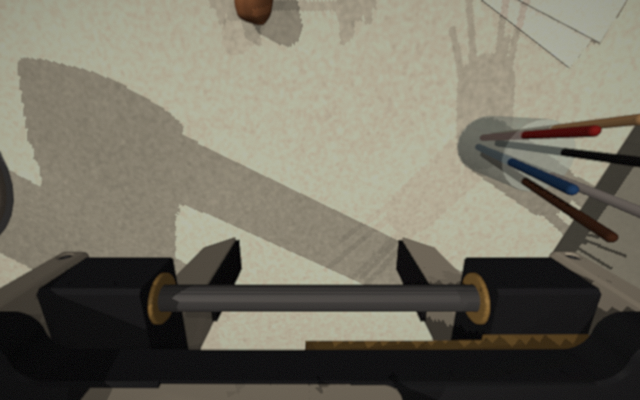

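The call was refused because every row needs all six keys, so the arm hasn't moved. This wrist picture still shows the start pose, with the knob at (254,8) at the top. I'll send the move again.

carry_out --plan '[{"tx": 27.4, "ty": 14, "tz": -8.6, "rx": 0, "ry": 0, "rz": -0.0235}, {"tx": 27.4, "ty": 14, "tz": -8.6, "rx": 0, "ry": 0, "rz": -0.0235}, {"tx": 27.4, "ty": 14, "tz": -8.6, "rx": 0, "ry": 0, "rz": -0.0235}, {"tx": 27.4, "ty": 14, "tz": -8.6, "rx": 0, "ry": 0, "rz": -0.0235}, {"tx": 27.4, "ty": 14, "tz": -8.6, "rx": 0, "ry": 0, "rz": -0.0235}, {"tx": 27.4, "ty": 14, "tz": -8.6, "rx": 0, "ry": 0, "rz": -0.0235}, {"tx": 27.4, "ty": 14, "tz": -8.6, "rx": 0, "ry": 0, "rz": -0.0235}, {"tx": 27.4, "ty": 14, "tz": -8.6, "rx": 0, "ry": 0, "rz": -0.0235}, {"tx": 27.4, "ty": 14, "tz": -8.6, "rx": 0, "ry": 0, "rz": -0.0235}, {"tx": 27.4, "ty": 14, "tz": -8.6, "rx": 0, "ry": 0, "rz": -0.0235}, {"tx": 0, "ty": 0, "tz": 0, "rx": 0, "ry": 0, "rz": 0}, {"tx": 0, "ty": 0, "tz": 0, "rx": 0, "ry": 0, "rz": 0}]' --gripper 0

```text
time: 1.35
tool_pos: [449.0, -354.5, 119.8]
tcp_rot: [-3.141, 0.001, 0.107]
contact_force: [-0.3, -0.1, 0.5]
grip_width: 92.3
finger_force: 0.0
```

```bash
python3 - <<'E'
from h import *
m=bot.camera_model("wrist");im=bot.capture("wrist");cv2.imwrite("pics/w2.png",im[:,:,::-1])
hsv=cv2.cvtColor(im,cv2.COLOR_RGB2HSV)
mask=((hsv[...,0]<14)&(hsv[...,1]>210)&(hsv[...,2]>150)).astype(np.uint8)
n,_,st,ce=cv2.connectedComponentsWithStats(mask)
for i in range(1,n):
    if st[i,4]>100: print(st[i],ce[i].round(1),onz(m,ce[i],20).round(1))
print(proj(m,[[449,-355,20],[511,-348.6,20]]).round(),bot.get_obs()["tool_pos"],bot.get_obs()["tcp_rot"])
E
```

```text
[[320. 195.]
 [320. 129.]] [ 448.53863186 -355.09193151  120.20741028] [-3.14145839e+00  7.16860251e-04  1.05470614e-01]
```

View pics/w2.png

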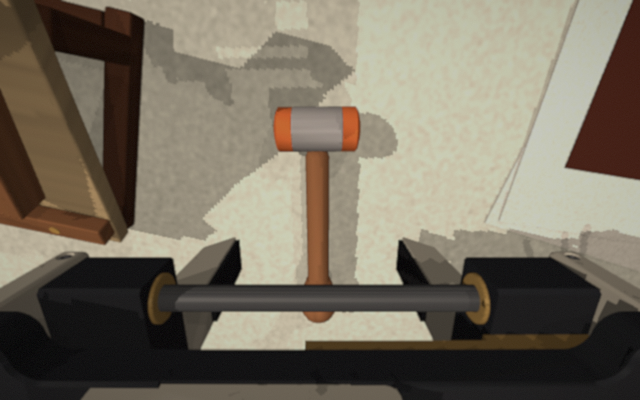

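The mallet is centred under the hand: head at (317,129) against a predicted (320,129), and aligned. It is about 3 mm to the left, so I'll shift that much, go down and grip.

carry_out --plan '[{"tx": 0, "ty": 2.5, "tz": -25, "rx": 0, "ry": 0, "rz": 0}, {"tx": 0, "ty": 0, "tz": -30, "rx": 0, "ry": 0, "rz": 0}, {"tx": 0, "ty": 0, "tz": -30, "rx": 0, "ry": 0, "rz": 0}, {"tx": 0, "ty": 0, "tz": -20, "rx": 0, "ry": 0, "rz": 0}, {"tx": 0, "ty": 0, "tz": -12, "rx": 0, "ry": 0, "rz": 0}, {"tx": 0, "ty": 0, "tz": 0, "rx": 0, "ry": 0, "rz": 0}]' --gripper 0

```text
time: 2.0
tool_pos: [447.7, -352.5, 2.3]
tcp_rot: [-3.14, 0.002, 0.104]
contact_force: [0.3, -0.0, 0.3]
grip_width: 92.2
finger_force: 0.0
```

carry_out --plan '[{"tx": 0, "ty": 0, "tz": 0, "rx": 0, "ry": 0, "rz": 0}, {"tx": 0, "ty": 0, "tz": 0, "rx": 0, "ry": 0, "rz": 0}, {"tx": 0, "ty": 0, "tz": 0, "rx": 0, "ry": 0, "rz": 0}, {"tx": 0, "ty": 0, "tz": 0, "rx": 0, "ry": 0, "rz": 0}, {"tx": 0, "ty": 0, "tz": 0, "rx": 0, "ry": 0, "rz": 0}, {"tx": 0, "ty": 0, "tz": 0, "rx": 0, "ry": 0, "rz": 0}, {"tx": 0, "ty": 0, "tz": 0, "rx": 0, "ry": 0, "rz": 0}, {"tx": 0, "ty": 0, "tz": 0, "rx": 0, "ry": 0, "rz": 0}]' --gripper 1

```text
time: 2.8
tool_pos: [449.0, -352.5, 3.3]
tcp_rot: [3.142, 0.0, 0.105]
contact_force: [0.7, -0.9, -0.7]
grip_width: 32.1
finger_force: 0.0
```

carry_out --plan '[{"tx": 0, "ty": 0, "tz": 0, "rx": 0, "ry": 0, "rz": 0}, {"tx": 0, "ty": 0, "tz": 0, "rx": 0, "ry": 0, "rz": 0}, {"tx": 0, "ty": 0, "tz": 0, "rx": 0, "ry": 0, "rz": 0}, {"tx": 0, "ty": 0, "tz": 0, "rx": 0, "ry": 0, "rz": 0}]' --gripper 1

```text
time: 3.2
tool_pos: [449.0, -352.5, 3.3]
tcp_rot: [3.142, 0.0, 0.105]
contact_force: [0.6, 0.1, -0.7]
grip_width: 21.8
finger_force: 30.0
```

```bash
cat >> h.py <<'E'
from scipy.spatial.transform import Rotation as Rn
O=np.array([411.5,-42.9,40]);Rb=(Rn.from_euler("z",-0.122)*Rn.from_euler("y",-np.radians(28))).as_matrix()
B=lambda x,y,z:O+Rb@np.array([x,y,z],float)
Rt=np.column_stack([Rb[:,1],Rb[:,0],-Rb[:,2]])
E
python3 - <<'E'
from h import *
o=bot.get_obs();print(o["time"],o["grip_width"],o["finger_force"],o["tool_pos"])
Rc=Rn.from_euler("xyz",[np.pi,0,0.105])
print("Rotvec",(Rn.from_matrix(Rt)*Rc.inv()).as_rotvec(), "after rz1.35:",(Rn.from_matrix(Rt)*(Rn.from_euler("z",-0.122+np.pi/2-0.105)*Rc).inv()).as_rotvec(),"rz",-0.122+np.pi/2-0.105)
print("head ready",B(340,-64,13),"TCP ready",B(340,-126,13-16.7),"bx",Rb[:,0],"by",Rb[:,1],"bz",Rb[:,2])
E
```

```text
3.2 21.814326745066897 29.998610615730286 [ 448.98780409 -352.52431927    3.29903542]
Rotvec [-0.37566745 -0.36933478  1.31524756] after rz1.35: [-5.94726588e-02 -4.85059852e-01 -2.24269622e-16] rz 1.3437963267948967
head ready [ 695.62443411 -142.2154464   211.09865005] TCP ready [ 695.86108476 -204.70874478  196.35342525] bx [ 0.87638484 -0.10745259  0.46947156] by [0.12169758 0.99256723 0.        ] bz [-0.46598209  0.05713355  0.88294759]
```

carry_out --plan '[{"tx": 0, "ty": 0, "tz": 38, "rx": 0, "ry": 0, "rz": 0}, {"tx": 0, "ty": 0, "tz": 38, "rx": 0, "ry": 0, "rz": 0}, {"tx": 0, "ty": 0, "tz": 38, "rx": 0, "ry": 0, "rz": 0}, {"tx": 0, "ty": 0, "tz": 38, "rx": 0, "ry": 0, "rz": 0}, {"tx": 0, "ty": 0, "tz": 38, "rx": 0, "ry": 0, "rz": 0}, {"tx": 0, "ty": 0, "tz": 38, "rx": 0, "ry": 0, "rz": 0}, {"tx": 25, "ty": 0, "tz": 0, "rx": 0, "ry": 0, "rz": 0.1344}, {"tx": 25, "ty": 0, "tz": 0, "rx": 0, "ry": 0, "rz": 0.1344}, {"tx": 25, "ty": 0, "tz": 0, "rx": 0, "ry": 0, "rz": 0.1344}, {"tx": 25, "ty": 0, "tz": 0, "rx": 0, "ry": 0, "rz": 0.1344}, {"tx": 25, "ty": 0, "tz": 0, "rx": 0, "ry": 0, "rz": 0.1344}, {"tx": 25, "ty": 0, "tz": 0, "rx": 0, "ry": 0, "rz": 0.1344}]' --gripper 1

```text
time: 4.4
tool_pos: [599.6, -352.1, 230.3]
tcp_rot: [-3.14, 0.0, 0.917]
contact_force: [0.1, -0.9, -2.8]
grip_width: 21.5
finger_force: 30.0
```

carry_out --plan '[{"tx": 12, "ty": 0, "tz": 0, "rx": 0, "ry": 0, "rz": 0.1344}, {"tx": 12, "ty": 0, "tz": 0, "rx": 0, "ry": 0, "rz": 0.1344}, {"tx": 12, "ty": 0, "tz": 0, "rx": 0, "ry": 0, "rz": 0.1344}, {"tx": 12, "ty": 0, "tz": 0, "rx": 0, "ry": 0, "rz": 0.1344}, {"tx": 12, "ty": 0, "tz": 0, "rx": -0.0149, "ry": -0.1213, "rz": 0}, {"tx": 12, "ty": 0, "tz": 0, "rx": -0.0149, "ry": -0.1213, "rz": 0}, {"tx": 12, "ty": 0, "tz": 0, "rx": -0.0149, "ry": -0.1213, "rz": 0}, {"tx": 13, "ty": 0, "tz": 0, "rx": -0.0149, "ry": -0.1213, "rz": 0}, {"tx": 0, "ty": 0, "tz": 0, "rx": 0, "ry": 0, "rz": 0}, {"tx": 0, "ty": 0, "tz": 0, "rx": 0, "ry": 0, "rz": 0}]' --gripper 1

```text
time: 5.4
tool_pos: [695.2, -352.4, 230.7]
tcp_rot: [2.657, -0.001, 1.449]
contact_force: [0.9, 0.4, -2.8]
grip_width: 21.6
finger_force: 30.0
```

```bash
python3 - <<'E'
from h import *
o=bot.get_obs();p=np.array(o["tool_pos"]);R=Rn.from_euler("xyz",o["tcp_rot"])
print(p,o["joint_positions"],(Rn.from_matrix(Rt)*R.inv()).as_rotvec(),o["contact_force"])
head=p+R.as_matrix()@[62,0,-16.7]; print("head",head, "board",Rb.T@(head-O))
for n in ("top","scene"):
    m=bot.camera_model(n);im=bot.capture(n)
    print(n,proj(m,[head,B(262,-64,13)]).round(1))
    cv2.imwrite(f"pics/a_{n}.png",im[:,:,::-1])
a=cv2.imread("pics/a_top.png")[130:280,265:465];b=cv2.imread("pics/a_scene.png")[150:300,150:350]
cv2.imwrite("pics/a.png",cv2.resize(cv2.convertScaleAbs(np.hstack([a,b]),alpha=1.6),(800,300),interpolation=cv2.INTER_CUBIC))
E
```

```text
[ 695.15195079 -352.37219344  230.73702969] [-0.67520126  0.55482863  1.22133478  0.30278578  0.96647401 -0.67551399] [-1.20994826e-03 -3.88648771e-03 -3.64461914e-05] [ 0.87270577  0.4159263  -2.79782631]
head [ 694.97047853 -289.8967899   245.55866994] board [ 371.4736253  -210.66324626   35.29356305]
top [[432.6 133.8]
 [361.9 169.3]]
scene [[221.4 238.8]
 [280.4 216.8]]
```

View pics/a.png

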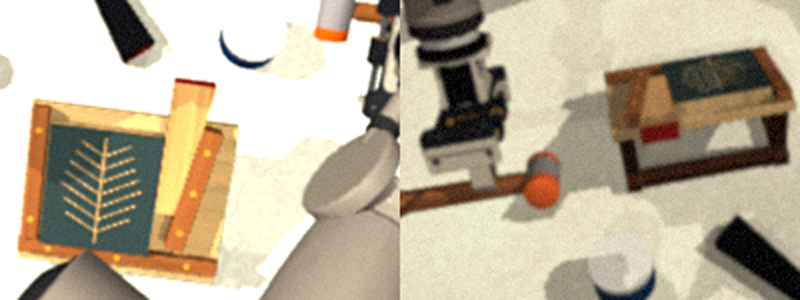

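The mallet is held as expected: its head is at scene pixel (221,239), which matches the prediction, and it clears the tin. Next I move behind the butt and make tap 1.

carry_out --plan '[{"tx": 0, "ty": 37, "tz": -8.7, "rx": 0, "ry": 0.002, "rz": 0}, {"tx": 0, "ty": 37, "tz": -8.7, "rx": 0, "ry": -0.002, "rz": 0}, {"tx": 0, "ty": 37, "tz": -8.7, "rx": 0, "ry": 0, "rz": 0}, {"tx": 0, "ty": 37, "tz": -8.7, "rx": 0, "ry": 0, "rz": 0}, {"tx": 0, "ty": 0, "tz": 0, "rx": 0, "ry": 0, "rz": 0}, {"tx": 0, "ty": 0, "tz": 0, "rx": 0, "ry": 0, "rz": 0}]' --gripper 1

```text
time: 6.1
tool_pos: [697.2, -203.7, 197.2]
tcp_rot: [2.652, 0.001, 1.451]
contact_force: [0.8, -0.0, -3.3]
grip_width: 21.2
finger_force: 30.0
```

```bash
python3 - <<'E'
from h import *
o=bot.get_obs();p=np.array(o["tool_pos"]);R=Rn.from_euler("xyz",o["tcp_rot"])
head=p+R.as_matrix()@[62,0,-16.7]; print("board",Rb.T@(head-O),o["contact_force"])
m=bot.camera_model("scene");im=bot.capture("scene");print(proj(m,[head,B(262,-64,13)]).round(1))
cv2.imwrite("pics/b.png",cv2.resize(cv2.convertScaleAbs(im[150:270,200:360,::-1],alpha=1.6),None,fx=4,fy=4,interpolation=cv2.INTER_CUBIC))
E
```

```text
board [341.29437927 -62.81332836  13.21941069] [ 0.81664799 -0.04627909 -3.27700322]
[[284.2 230. ]
 [280.4 216.8]]
```

View pics/b.png

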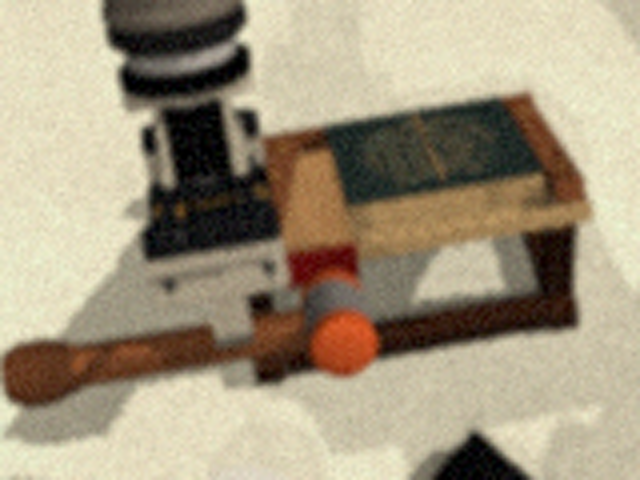

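The picture shows the head at about (285,229.5), as predicted, lined up behind the red butt at (281,217). Tap 1 now.

carry_out --plan '[{"tx": -9.64, "ty": 1.18, "tz": -5.16, "rx": 0, "ry": 0, "rz": 0}, {"tx": -9.64, "ty": 1.18, "tz": -5.16, "rx": 0, "ry": 0, "rz": 0}, {"tx": -9.64, "ty": 1.18, "tz": -5.16, "rx": 0, "ry": 0, "rz": 0}, {"tx": -9.64, "ty": 1.18, "tz": -5.16, "rx": 0, "ry": 0, "rz": 0}, {"tx": -7, "ty": 0.86, "tz": -3.76, "rx": 0, "ry": 0, "rz": 0}, {"tx": 0, "ty": 0, "tz": 0, "rx": 0, "ry": 0, "rz": 0}]' --gripper 1

```text
time: 6.75
tool_pos: [649.9, -200.0, 171.9]
tcp_rot: [2.653, 0.0, 1.447]
contact_force: [-0.6, -1.0, -3.2]
grip_width: 21.4
finger_force: 30.0
```

carry_out --plan '[{"tx": 9.64, "ty": -1.18, "tz": 5.16, "rx": 0, "ry": 0, "rz": 0}, {"tx": 9.64, "ty": -1.18, "tz": 5.16, "rx": 0, "ry": 0, "rz": 0}, {"tx": 0, "ty": 0, "tz": 0, "rx": 0, "ry": 0, "rz": 0}, {"tx": 0, "ty": 0, "tz": 0, "rx": 0, "ry": 0, "rz": 0}]' --gripper 1

```text
time: 7.15
tool_pos: [669.9, -201.6, 182.5]
tcp_rot: [2.653, 0.0, 1.449]
contact_force: [0.6, 0.2, -3.0]
grip_width: 21.4
finger_force: 30.0
```

```bash
cat >> h.py <<'E'
def look(name):
    o=bot.get_obs();p=np.array(o["tool_pos"]);R=Rn.from_euler("xyz",o["tcp_rot"]).as_matrix()
    head=p+R@[62,0,-16.7];print("head board",(Rb.T@(head-O)).round(1),"F board",(Rb.T@np.array(o["contact_force"])).round(1),o["tcp_rot"])
    m=bot.camera_model("scene");im=bot.capture("scene");cv2.imwrite(f"pics/{name}.png",im[:,:,::-1])
    h=cv2.cvtColor(im,cv2.COLOR_RGB2HSV)[195:235,262:305].astype(int)
    k=((h[...,0]<6)|(h[...,0]>174))&(h[...,1]>190)&(h[...,2]>40)
    v,u=np.nonzero(k);v=v+195;u=u+262
    print("red n",len(u),"u",u.min(),u.max(),"v",v.min(),v.max())
    xs=np.arange(215,270,1.);ptsr=proj(m,[B(x,-64,26) for x in xs]);return xs,ptsr,k
E
python3 - <<'E'
from h import *
xs,p,k=look("c"); print([(x,q.round(1).tolist()) for x,q in zip(xs[::6],p[::6])])
im=cv2.imread("pics/c.png");h=cv2.cvtColor(im,cv2.COLOR_BGR2HSV)
for u in(272,277,282): print(u,[tuple(h[v,u]) for v in range(200,224,2)])
E
```

```text
head board [310.4 -64.1  13. ] F board [-0.9  0.2 -3. ] [2.65259595e+00 3.09813548e-04 1.44874106e+00]
red n 48 u 272 288 v 210 218
[(np.float64(215.0), [277.9, 205.3]), (np.float64(221.0), [278.1, 206.1]), (np.float64(227.0), [278.4, 207.0]), (np.float64(233.0), [278.6, 207.9]), (np.float64(239.0), [278.8, 208.8]), (np.float64(245.0), [279.0, 209.7]), (np.float64(251.0), [279.3, 210.6]), (np.float64(257.0), [279.5, 211.5]), (np.float64(263.0), [279.7, 212.4]), (np.float64(269.0), [279.9, 213.4])]
272 [(np.uint8(14), np.uint8(154), np.uint8(93)), (np.uint8(15), np.uint8(138), np.uint8(100)), (np.uint8(13), np.uint8(139), np.uint8(103)), (np.uint8(16), np.uint8(139), np.uint8(92)), (np.uint8(15), np.uint8(140), np.uint8(80)), (np.uint8(11), np.uint8(162), np.uint8(74)), (np.uint8(2), np.uint8(195), np.uint8(64)), (np.uint8(2), np.uint8(241), np.uint8(56)), (np.uint8(179), np.uint8(190), np.uint8(59)), (np.uint8(2), np.uint8(198), np.uint8(54)), (np.uint8(12), np.uint8(98), np.uint8(57)), (np.uint8(12), np.uint8(167), np.uint8(52))]
277 [(np.uint8(15), np.uint8(146), np.uint8(103)), (n
[... 326 characters left out ...]
, np.uint8(108), np.uint8(59)), (np.uint8(0), np.uint8(27), np.uint8(47)), (np.uint8(12), np.uint8(27), np.uint8(47)), (np.uint8(10), np.uint8(36), np.uint8(42))]
282 [(np.uint8(16), np.uint8(134), np.uint8(99)), (np.uint8(14), np.uint8(151), np.uint8(98)), (np.uint8(15), np.uint8(138), np.uint8(96)), (np.uint8(14), np.uint8(137), np.uint8(99)), (np.uint8(15), np.uint8(144), np.uint8(94)), (np.uint8(8), np.uint8(186), np.uint8(63)), (np.uint8(6), np.uint8(221), np.uint8(76)), (np.uint8(9), np.uint8(162), np.uint8(88)), (np.uint8(18), np.uint8(37), np.uint8(69)), (np.uint8(15), np.uint8(39), np.uint8(65)), (np.uint8(13), np.uint8(44), np.uint8(69)), (np.uint8(8), np.uint8(157), np.uint8(86))]
```

carry_out --plan '[{"tx": -9.64, "ty": 1.18, "tz": -5.16, "rx": 0, "ry": 0, "rz": 0}, {"tx": -9.64, "ty": 1.18, "tz": -5.16, "rx": 0, "ry": 0, "rz": 0}, {"tx": -9.64, "ty": 1.18, "tz": -5.16, "rx": 0, "ry": 0, "rz": 0}, {"tx": 0, "ty": 0, "tz": 0, "rx": 0, "ry": 0, "rz": 0}]' --gripper 1

```text
time: 7.6
tool_pos: [641.1, -197.7, 167.7]
tcp_rot: [2.65, -0.001, 1.447]
contact_force: [3.3, 0.9, -1.4]
grip_width: 21.3
finger_force: 30.0
```

carry_out --plan '[{"tx": 9.64, "ty": -1.18, "tz": 5.16, "rx": 0, "ry": 0, "rz": 0}, {"tx": 9.64, "ty": -1.18, "tz": 5.16, "rx": 0, "ry": 0, "rz": 0}, {"tx": 9.64, "ty": -1.18, "tz": 5.16, "rx": 0, "ry": 0, "rz": 0}, {"tx": 0, "ty": 0, "tz": 0, "rx": 0, "ry": 0, "rz": 0}, {"tx": 0, "ty": 0, "tz": 0, "rx": 0, "ry": 0, "rz": 0}]' --gripper 1

```text
time: 8.1
tool_pos: [669.1, -201.1, 181.8]
tcp_rot: [2.654, -0.0, 1.449]
contact_force: [-0.5, 0.0, -3.1]
grip_width: 21.4
finger_force: 30.0
```

```bash
python3 - <<'E'
from h import *
look("d")
im=cv2.imread("pics/d.png");m=bot.camera_model("top");t=bot.capture("top")
cv2.imwrite("pics/d2.png",np.hstack([cv2.resize(cv2.convertScaleAbs(i,alpha=1.7),(400,400),interpolation=cv2.INTER_CUBIC) for i in (im[185:245,250:310],t[155:215,325:385,::-1])]))
print(proj(m,[B(x,-64,26) for x in (262,250,240)]).round(1))
E
```

```text
head board [309.3 -63.6  12.9] F board [-1.9 -0.  -2.5] [ 2.65387947e+00 -1.60685492e-04  1.44906159e+00]
red n 67 u 272 288 v 209 217
[[362.1 170.7]
 [361.4 175.5]
 [360.8 179.5]]
```

View pics/d2.png

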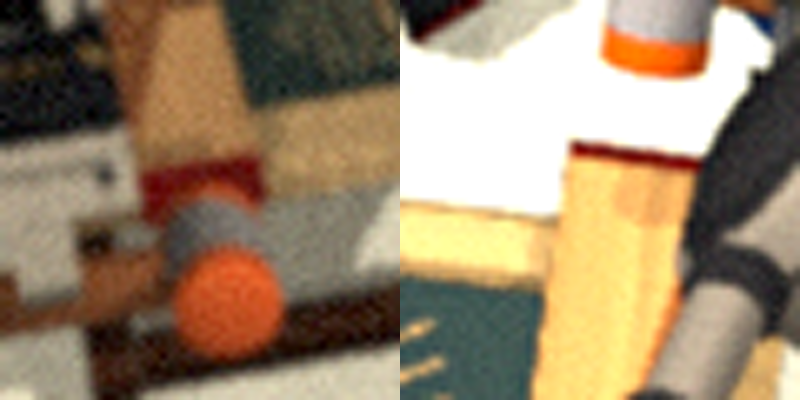

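Zoomed view: the butt's top edge is now at top pixel (360.5,178), so x ≈ 244 and it has moved about 18 mm. The mallet is clear of it. Tap 3 goes deeper.

carry_out --plan '[{"tx": -9.64, "ty": 2.2, "tz": -5.16, "rx": 0, "ry": 0, "rz": 0}, {"tx": -9.64, "ty": 2.2, "tz": -5.16, "rx": 0, "ry": 0, "rz": 0}, {"tx": -9.64, "ty": 1.18, "tz": -5.16, "rx": 0, "ry": 0, "rz": 0}, {"tx": -7, "ty": 0.86, "tz": -3.76, "rx": 0, "ry": 0, "rz": 0}, {"tx": 0, "ty": 0, "tz": 0, "rx": 0, "ry": 0, "rz": 0}]' --gripper 1

```text
time: 8.7
tool_pos: [634.9, -194.9, 164.8]
tcp_rot: [2.648, -0.001, 1.446]
contact_force: [6.2, 2.6, -0.8]
grip_width: 21.7
finger_force: 30.2
```

carry_out --plan '[{"tx": -2.6, "ty": 0.32, "tz": -1.4, "rx": 0, "ry": 0, "rz": 0}, {"tx": -1.75, "ty": 0.21, "tz": -0.94, "rx": 0, "ry": 0, "rz": 0}, {"tx": 0, "ty": 0, "tz": 0, "rx": 0, "ry": 0, "rz": 0}]' --gripper 1

```text
time: 9.0
tool_pos: [632.0, -194.9, 163.8]
tcp_rot: [2.645, 0.0, 1.446]
contact_force: [8.4, 2.7, 2.2]
grip_width: 22.0
finger_force: 30.5
```

carry_out --plan '[{"tx": -2.6, "ty": 0.32, "tz": -1.4, "rx": 0, "ry": 0, "rz": 0}, {"tx": -2.6, "ty": 0.32, "tz": -1.4, "rx": 0, "ry": 0, "rz": 0}, {"tx": 0, "ty": 0, "tz": 0, "rx": 0, "ry": 0, "rz": 0}]' --gripper 1

```text
time: 9.3
tool_pos: [627.0, -194.2, 161.1]
tcp_rot: [2.644, 0.0, 1.446]
contact_force: [8.5, 2.5, 2.1]
grip_width: 21.9
finger_force: 30.8
```

carry_out --plan '[{"tx": -2.6, "ty": 0.32, "tz": -1.4, "rx": 0, "ry": 0, "rz": 0}, {"tx": 0, "ty": 0, "tz": 0, "rx": 0, "ry": 0, "rz": 0}]' --gripper 1

```text
time: 9.5
tool_pos: [624.4, -194.0, 159.8]
tcp_rot: [2.644, 0.0, 1.446]
contact_force: [9.1, 2.9, 2.4]
grip_width: 21.7
finger_force: 30.9
```

carry_out --plan '[{"tx": -2.6, "ty": 0.32, "tz": -1.4, "rx": 0, "ry": 0, "rz": 0}, {"tx": 0, "ty": 0, "tz": 0, "rx": 0, "ry": 0, "rz": 0}]' --gripper 1

```text
time: 9.7
tool_pos: [622.2, -193.7, 158.8]
tcp_rot: [2.643, 0.0, 1.446]
contact_force: [10.9, 3.2, 2.7]
grip_width: 21.8
finger_force: 31.3
```

carry_out --plan '[{"tx": -2.6, "ty": 0.32, "tz": -1.4, "rx": 0, "ry": 0, "rz": 0}, {"tx": 0, "ty": 0, "tz": 0, "rx": 0, "ry": 0, "rz": 0}]' --gripper 1

```text
time: 9.9
tool_pos: [620.5, -194.6, 158.4]
tcp_rot: [2.641, 0.002, 1.445]
contact_force: [11.5, 1.5, 3.2]
grip_width: 22.4
finger_force: 31.5
```

carry_out --plan '[{"tx": 9.64, "ty": -1.18, "tz": 5.16, "rx": 0, "ry": 0, "rz": 0}, {"tx": 9.64, "ty": -1.18, "tz": 5.16, "rx": 0, "ry": 0, "rz": 0}, {"tx": 0, "ty": 0, "tz": 0, "rx": 0, "ry": 0, "rz": 0}, {"tx": 0, "ty": 0, "tz": 0, "rx": 0, "ry": 0, "rz": 0}]' --gripper 1

```text
time: 10.3
tool_pos: [635.0, -194.8, 163.6]
tcp_rot: [2.654, -0.0, 1.449]
contact_force: [-0.1, 0.1, -3.4]
grip_width: 21.4
finger_force: 29.4
```

carry_out --plan '[{"tx": -9.64, "ty": 1.18, "tz": -5.16, "rx": 0, "ry": 0, "rz": 0}, {"tx": -9.64, "ty": 1.18, "tz": -5.16, "rx": 0, "ry": 0, "rz": 0}, {"tx": -3.5, "ty": 0.42, "tz": -1.88, "rx": 0, "ry": 0, "rz": 0}, {"tx": 0, "ty": 0, "tz": 0, "rx": 0, "ry": 0, "rz": 0}]' --gripper 1

```text
time: 10.7
tool_pos: [617.7, -196.0, 157.7]
tcp_rot: [2.637, 0.004, 1.443]
contact_force: [12.3, -4.0, 6.6]
grip_width: 22.5
finger_force: 32.3
```

carry_out --plan '[{"tx": 9.64, "ty": -1.18, "tz": 5.16, "rx": 0, "ry": 0, "rz": 0}, {"tx": 9.64, "ty": -1.18, "tz": 5.16, "rx": 0, "ry": 0, "rz": 0}, {"tx": 9.64, "ty": -1.18, "tz": 5.16, "rx": 0, "ry": 0, "rz": 0}, {"tx": 0, "ty": 0, "tz": 0, "rx": 0, "ry": 0, "rz": 0}, {"tx": 0, "ty": 0, "tz": 0, "rx": 0, "ry": 0, "rz": 0}]' --gripper 1

```text
time: 11.2
tool_pos: [640.9, -195.5, 166.6]
tcp_rot: [2.654, -0.0, 1.449]
contact_force: [-0.4, 0.4, -2.7]
grip_width: 21.8
finger_force: 29.4
```

```bash
python3 - <<'E'
from h import *
look("e")
im=cv2.imread("pics/e.png");m=bot.camera_model("top");t=bot.capture("top");cv2.imwrite("pics/e_top.png",t[:,:,::-1])
cv2.imwrite("pics/e2.png",np.hstack([cv2.resize(cv2.convertScaleAbs(i,alpha=1.7),(400,400),interpolation=cv2.INTER_CUBIC) for i in (im[180:240,250:310],t[145:265,275:395,::-1])]))
print(proj(m,[B(x,-62,26) for x in (230,225,220,215)]).round(1))
E
```

```text
head board [276.9 -61.5  12.9] F board [-1.7  0.3 -2.2] [ 2.65425334e+00 -4.12395106e-04  1.44898685e+00]
red n 45 u 271 288 v 206 214
[[359.4 183.4]
 [359.1 185.4]
 [358.8 187.3]
 [358.5 189.3]]
```

View pics/e2.png

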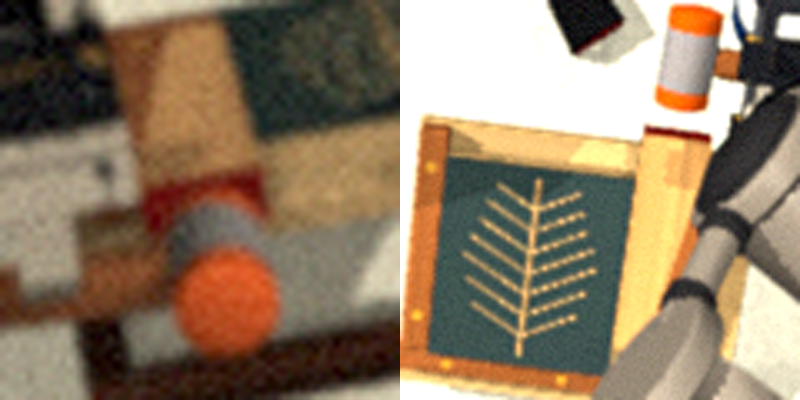

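The butt's top edge is at top pixel (358.4,184.9), so x ≈ 226, close to tight. The block looks to be against the fence. A firmer tap next.

carry_out --plan '[{"tx": -9.64, "ty": 1.18, "tz": -5.16, "rx": 0, "ry": 0, "rz": 0}, {"tx": -9.64, "ty": 1.18, "tz": -5.16, "rx": 0, "ry": 0, "rz": 0}, {"tx": -9.64, "ty": 1.18, "tz": -5.16, "rx": 0, "ry": 0, "rz": 0}, {"tx": -3.5, "ty": 0.42, "tz": -1.88, "rx": 0, "ry": 0, "rz": 0}, {"tx": 0, "ty": 0, "tz": 0, "rx": 0, "ry": 0, "rz": 0}]' --gripper 1

```text
time: 11.8
tool_pos: [615.5, -196.9, 157.3]
tcp_rot: [2.633, 0.006, 1.441]
contact_force: [14.2, -6.3, 6.6]
grip_width: 23.2
finger_force: 33.3
```

carry_out --plan '[{"tx": -3.5, "ty": 0.42, "tz": -1.88, "rx": 0, "ry": 0, "rz": 0}, {"tx": 0, "ty": 0, "tz": 0, "rx": 0, "ry": 0, "rz": 0}]' --gripper 1

```text
time: 12.0
tool_pos: [613.2, -197.7, 156.6]
tcp_rot: [2.63, 0.008, 1.44]
contact_force: [15.2, -10.1, 10.0]
grip_width: 23.4
finger_force: 34.1
```

carry_out --plan '[{"tx": 9.64, "ty": -1.18, "tz": 5.16, "rx": 0, "ry": 0, "rz": 0}, {"tx": 9.64, "ty": -1.18, "tz": 5.16, "rx": 0, "ry": 0, "rz": 0}, {"tx": 9.64, "ty": -1.18, "tz": 5.16, "rx": 0, "ry": 0, "rz": 0}, {"tx": 0, "ty": 0, "tz": 0, "rx": 0, "ry": 0, "rz": 0}, {"tx": 0, "ty": 0, "tz": 0, "rx": 0, "ry": 0, "rz": 0}]' --gripper 1

```text
time: 12.5
tool_pos: [634.1, -194.7, 163.0]
tcp_rot: [2.654, -0.0, 1.449]
contact_force: [-0.8, 0.3, -4.2]
grip_width: 21.4
finger_force: 29.5
```

```bash
cat > w.py <<'E'
from h import *
import sys
def butt(im,n):
    h=cv2.cvtColor(im,cv2.COLOR_RGB2HSV).astype(int)
    b=im.astype(float)
    # dark-red stripe row centroid per column
    sub=b[176:196,348:366];red=np.clip(sub[...,0]-1.6*sub[...,1],0,None)*(sub[...,0]<140)
    L=cv2.cvtColor(im,cv2.COLOR_RGB2GRAY).astype(float)[176:196,351:363]
    d=np.diff(cv2.GaussianBlur(L,(3,3),0),axis=0).min(0),np.diff(cv2.GaussianBlur(L,(3,3),0),axis=0).argmin(0)
    dk=np.clip(60-L,0,None);v=(dk*np.arange(176,196)[:,None]).sum()/dk.sum()
    print(n,"stripe row",v.round(2),(d[1]+176.5))
for f in sys.argv[1:]: butt(cv2.imread(f)[:,:,::-1].copy(),f)
E
python3 - <<'E'
from h import *
t=bot.capture("top");cv2.imwrite("pics/f_top.png",t[:,:,::-1])
look("f")
E
python3 w.py pics/e_top.png pics/f_top.png
```

```text
head board [268.9 -61.5  12.9] F board [-1.7 -0.1 -3. ] [ 2.65435391e+00 -4.74979787e-04  1.44889572e+00]
red n 31 u 272 288 v 206 214
pics/e_top.png stripe row 184.57 [182.5 182.5 182.5 182.5 182.5 182.5 183.5 183.5 183.5 183.5 183.5 183.5]
pics/f_top.png stripe row 184.57 [182.5 182.5 182.5 182.5 182.5 183.5 183.5 183.5 183.5 183.5 183.5 183.5]
```

The butt didn't move between the last two looks (stripe row 184.57 in both), despite a tap of about 21 N, so the wedge is tight. I'll draw fully clear and give one last confirming tap, a bit firmer.

carry_out --plan '[{"tx": 9.64, "ty": -1.18, "tz": 5.16, "rx": 0, "ry": 0, "rz": 0}, {"tx": 0, "ty": 0, "tz": 0, "rx": 0, "ry": 0, "rz": 0}, {"tx": -9.64, "ty": 1.18, "tz": -5.16, "rx": 0, "ry": 0, "rz": 0}, {"tx": -9.64, "ty": 1.18, "tz": -5.16, "rx": 0, "ry": 0, "rz": 0}, {"tx": -9.64, "ty": 1.18, "tz": -5.16, "rx": 0, "ry": 0, "rz": 0}, {"tx": -9.64, "ty": 1.18, "tz": -5.16, "rx": 0, "ry": 0, "rz": 0}, {"tx": -2, "ty": 0.24, "tz": -1.07, "rx": 0, "ry": 0, "rz": 0}, {"tx": 0, "ty": 0, "tz": 0, "rx": 0, "ry": 0, "rz": 0}]' --gripper 1

```text
time: 13.4
tool_pos: [611.2, -197.4, 155.7]
tcp_rot: [2.629, 0.008, 1.44]
contact_force: [15.9, -8.0, 10.1]
grip_width: 24.0
finger_force: 34.9
```

carry_out --plan '[{"tx": 9.64, "ty": -1.18, "tz": 5.16, "rx": 0, "ry": 0, "rz": 0}, {"tx": 9.64, "ty": -1.18, "tz": 5.16, "rx": 0, "ry": 0, "rz": 0}, {"tx": 9.64, "ty": -1.18, "tz": 5.16, "rx": 0, "ry": 0, "rz": 0}, {"tx": 9.64, "ty": -1.18, "tz": 5.16, "rx": 0, "ry": 0, "rz": 0}, {"tx": 25, "ty": -3, "tz": 14, "rx": 0, "ry": 0, "rz": 0}, {"tx": 25, "ty": -3, "tz": 14, "rx": 0, "ry": 0, "rz": 0}, {"tx": 0, "ty": 0, "tz": 0, "rx": 0, "ry": 0, "rz": 0}]' --gripper 1

```text
time: 14.1
tool_pos: [695.3, -202.7, 198.2]
tcp_rot: [2.647, 0.002, 1.449]
contact_force: [0.2, -0.8, -2.4]
grip_width: 21.6
finger_force: 29.5
```

```bash
python3 - <<'E'
from h import *
t=bot.capture("top");cv2.imwrite("pics/g_top.png",t[:,:,::-1]); print(bot.get_obs()["tool_pos"],bot.get_obs()["tcp_rot"])
E
python3 w.py pics/g_top.png
```

```text
[ 693.12181286 -201.94798458  196.1410372 ] [2.65147516e+00 6.32432456e-04 1.44960802e+00]
pics/g_top.png stripe row 184.54 [182.5 182.5 182.5 182.5 182.5 182.5 183.5 183.5 183.5 183.5 183.5 183.5]
```

The wedge is tight and the mallet is clear. Now I'll carry the mallet back along the reverse path.

carry_out --plan '[{"tx": 0, "ty": -37.5, "tz": 9, "rx": 0, "ry": 0, "rz": 0}, {"tx": 0, "ty": -37.5, "tz": 9, "rx": 0, "ry": 0, "rz": 0}, {"tx": 0, "ty": -37.5, "tz": 9, "rx": 0, "ry": 0, "rz": 0}, {"tx": 0, "ty": -37.5, "tz": 9, "rx": 0, "ry": 0, "rz": 0}, {"tx": -12, "ty": 0, "tz": 0, "rx": 0.0149, "ry": 0.1213, "rz": 0}, {"tx": -12, "ty": 0, "tz": 0, "rx": 0.0149, "ry": 0.1213, "rz": 0}, {"tx": -12, "ty": 0, "tz": 0, "rx": 0.0149, "ry": 0.1213, "rz": 0}, {"tx": -12, "ty": 0, "tz": 0, "rx": 0.0149, "ry": 0.1213, "rz": 0}, {"tx": -12, "ty": 0, "tz": 0, "rx": 0, "ry": 0, "rz": -0.1344}, {"tx": -12, "ty": 0, "tz": 0, "rx": 0, "ry": 0, "rz": -0.1344}, {"tx": -12, "ty": 0, "tz": 0, "rx": 0, "ry": 0, "rz": -0.1344}, {"tx": -12, "ty": 0, "tz": 0, "rx": 0, "ry": 0, "rz": -0.1344}]' --gripper 1

```text
time: 15.35
tool_pos: [595.0, -351.3, 230.1]
tcp_rot: [-3.139, -0.001, 0.906]
contact_force: [0.2, 0.0, -3.0]
grip_width: 21.5
finger_force: 29.7
```

carry_out --plan '[{"tx": -25, "ty": -2, "tz": -15, "rx": 0, "ry": 0, "rz": -0.1344}, {"tx": -25, "ty": -2, "tz": -15, "rx": 0, "ry": 0, "rz": -0.1344}, {"tx": -25, "ty": -2, "tz": -15, "rx": 0, "ry": 0, "rz": -0.1344}, {"tx": -25, "ty": -2, "tz": -15, "rx": 0, "ry": 0, "rz": -0.1344}, {"tx": -25, "ty": -2, "tz": -15, "rx": 0, "ry": 0, "rz": -0.1344}, {"tx": -25, "ty": -2, "tz": -15, "rx": 0, "ry": 0, "rz": -0.1344}, {"tx": 0, "ty": 0, "tz": -35, "rx": 0, "ry": 0, "rz": 0}, {"tx": 0, "ty": 0, "tz": -35, "rx": 0, "ry": 0, "rz": 0}, {"tx": 0, "ty": 0, "tz": -25, "rx": 0, "ry": 0, "rz": 0}, {"tx": 0, "ty": 0, "tz": 0, "rx": 0, "ry": 0, "rz": 0}, {"tx": 0, "ty": 0, "tz": 0, "rx": 0, "ry": 0, "rz": 0}]' --gripper 1

```text
time: 16.45
tool_pos: [445.9, -363.4, 46.8]
tcp_rot: [-3.14, 0.001, 0.105]
contact_force: [-0.1, -0.2, -2.0]
grip_width: 21.7
finger_force: 29.9
```

carry_out --plan '[{"tx": 0, "ty": 0, "tz": -20, "rx": 0, "ry": 0, "rz": 0}, {"tx": 0, "ty": 0, "tz": -14, "rx": 0, "ry": 0, "rz": 0}, {"tx": 0, "ty": 0, "tz": -6, "rx": 0, "ry": 0, "rz": 0}, {"tx": 0, "ty": 0, "tz": -3, "rx": 0, "ry": 0, "rz": 0}, {"tx": 0, "ty": 0, "tz": 0, "rx": 0, "ry": 0, "rz": 0}, {"tx": 0, "ty": 0, "tz": 0, "rx": 0, "ry": 0, "rz": 0}]' --gripper 1

```text
time: 17.05
tool_pos: [446.8, -364.5, 4.8]
tcp_rot: [3.14, -0.001, 0.105]
contact_force: [-3.7, -1.1, 2.2]
grip_width: 21.4
finger_force: 30.0
```

carry_out --plan '[{"tx": 0, "ty": 0, "tz": 0, "rx": 0, "ry": 0, "rz": 0}, {"tx": 0, "ty": 0, "tz": 0, "rx": 0, "ry": 0, "rz": 0}, {"tx": 0, "ty": 0, "tz": 0, "rx": 0, "ry": 0, "rz": 0}, {"tx": 0, "ty": 0, "tz": 0, "rx": 0, "ry": 0, "rz": 0}, {"tx": 0, "ty": 0, "tz": 0, "rx": 0, "ry": 0, "rz": 0}, {"tx": 0, "ty": 0, "tz": 0, "rx": 0, "ry": 0, "rz": 0}, {"tx": 0, "ty": 0, "tz": 0, "rx": 0, "ry": 0, "rz": 0}, {"tx": 0, "ty": 0, "tz": 0, "rx": 0, "ry": 0, "rz": 0}, {"tx": 0, "ty": 0, "tz": 10, "rx": 0, "ry": 0, "rz": 0}, {"tx": 0, "ty": 0, "tz": 30, "rx": 0, "ry": 0, "rz": 0}, {"tx": 0, "ty": 0, "tz": 40, "rx": 0, "ry": 0, "rz": 0}, {"tx": 0, "ty": 0, "tz": 40, "rx": 0, "ry": 0, "rz": 0}]' --gripper 0

```text
time: 18.25
tool_pos: [446.3, -363.7, 125.6]
tcp_rot: [-3.141, 0.0, 0.105]
contact_force: [0.4, -1.7, -0.3]
grip_width: 92.4
finger_force: 0.0
```

carry_out --plan '[{"tx": -40, "ty": -15, "tz": 10, "rx": 0, "ry": 0, "rz": 0}, {"tx": -40, "ty": -15, "tz": 10, "rx": 0, "ry": 0, "rz": 0}, {"tx": -40, "ty": -15, "tz": 10, "rx": 0, "ry": 0, "rz": 0}, {"tx": 0, "ty": 0, "tz": 0, "rx": 0, "ry": 0, "rz": 0}, {"tx": 0, "ty": 0, "tz": 0, "rx": 0, "ry": 0, "rz": 0}]' --gripper 0

```text
time: 18.75
tool_pos: [326.0, -409.5, 154.9]
tcp_rot: [3.14, -0.001, 0.102]
contact_force: [0.3, -0.5, -0.1]
grip_width: 91.4
finger_force: 0.0
```

```bash
python3 - <<'E'
from h import *
t=bot.capture("top");cv2.imwrite("pics/z_top.png",t[:,:,::-1])
cv2.imwrite("pics/z.png",cv2.resize(cv2.convertScaleAbs(t[120:310,150:470,::-1],alpha=1.5),None,fx=2.5,fy=2.5))
E
python3 w.py pics/z_top.png
```

```text
pics/z_top.png stripe row 184.55 [182.5 182.5 182.5 182.5 182.5 182.5 183.5 183.5 183.5 183.5 183.5 183.5]
```

View pics/z.png

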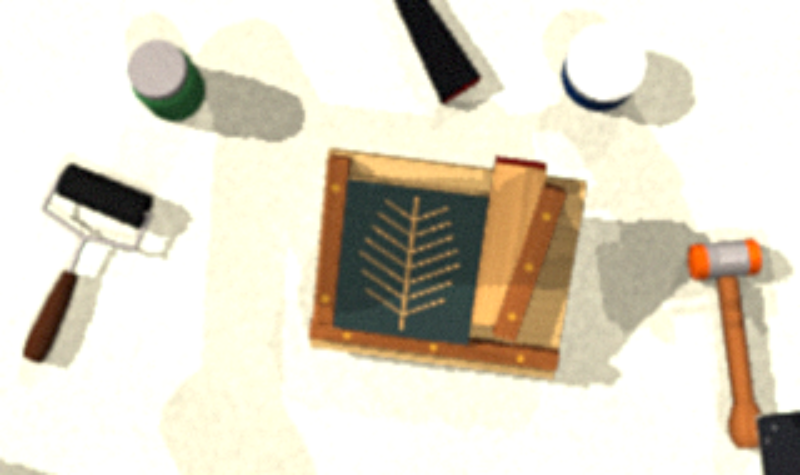

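The mallet lies flat and clear of the board, with its head at (725,258) in the crop. The block is against the fence, the butt hasn't moved, and the brayer, jar and tin look to be where they were. I'm handing the job in.

```bash
python3 -c "
from plant import bot
print(bot.close_job())"
```

```text
the job is handed in; nothing more can be done
None
```

I drove the wedge tight in five square taps (the last two, over 20 N, didn't visibly move it), laid the mallet flat on the bench clear of the board, and handed the job in; no verdict came back.

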